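# Change the block in the corner stop and hold the fresh one

## Task

Take the finished square block with the burnt flower pattern out of the corner stop, pack it upright into the empty place of the wooden tray and let go of it. Then stand the fresh plain block on the corner stop's board, either way round, press it squarely into the corner so that it touches both fences at once, and finish while still holding it pressed against both. Do not shove or knock over the gourd, the burning station or the jar, and leave the tray's other two things standing in their places.

Things in the scene. Friction and masses are not known exactly. Their poses are not given: they have to be found in the camera images.
- corner_stop: Fixed plywood board 150 x 150 x 12 mm on the table with two low wooden fences, 18 mm thick and 30 mm high above the board's top, along its +x edge (far fence) and its +y edge (side fence). Origin: centre of the board's underside. Board and fences are waxed and smooth: wood slides on them with a friction coefficient of about 0.3. Its yaw varies. Which side of the table it is on varies.
- corner (a point): The inner corner where the two fences meet, at the level of the board's top (12 mm above the table), at (57, 57, 12) mm in the corner stop's frame; axes parallel to the corner stop's. The fences' inner faces are the planes x = 0 and y = 0 here; the board lies on the -x, -y side and runs 132 mm from the corner both ways.
- far_fence: The fence across the +x edge of the corner stop, 18 x 150 x 30 mm, fixed to it. Origin: centre of its underside; axes parallel to the corner stop's. The block touches its -x face.
- side_fence: The fence along the +y edge of the corner stop, 132 x 18 x 30 mm, fixed to it. Origin: centre of its underside; axes parallel to the corner stop's. The block touches its -y face.
- finished_block: Upright square beech block 50 x 50 x 80 mm high, 0.10 to 0.20 kg, with dark burnt flower patterns on its top and sides. Origin: centre of its underside. It starts on the corner stop's board, within 4 mm of both fences.
- fresh_block: Plain upright beech block 64 (x) x 46 (y) x 80 mm high, 0.11 to 0.23 kg, no pattern. Origin: centre of its underside. It starts standing on the table between the corner stop and the tray.
- tray: Fixed open wooden tray, outside 192 (x) x 74 (y) x 30 mm high, walls and floor 6 mm thick. Origin: centre of its underside. Inside, 180 x 62 mm, are three places in a row, centred at x = -60, 0 and +60 mm. Two are taken by the small box and the round tin, the third is empty; which is which varies.
- liner: Cork pad 58 x 58 x 4 mm, fixed to the tray's floor in the empty place. Origin: centre of its underside; its top is 10 mm above the table. The empty place leaves 5 to 8 mm on each side of the finished block.
- small_box: Dark wooden box with a lid, 56 x 56 x 36 mm high, loose in the tray. Origin: centre of its underside.
- round_tin: Round metal tin, 56 mm diameter, 38 mm high, loose in the tray. Origin: centre of its underside.
- gourd: Lacquered bottle gourd on a small round foot, 86 mm across, about 170 mm high plus a thin dry stem (top at about 230 mm), loose, to be left alone. Origin: centre of its underside.
- station: Black burning-tool power unit 110 x 90 x 75 mm high, to be left alone. Origin: centre of its underside.
- jar: Small white jar with a wooden lid, 48 mm diameter, 58 mm high, beyond the work, to be left alone. Origin: centre of its underside.
Mind the look-alikes: they are no part of the job. Leave any red look-alike of the fresh_block alone. What is shaped like the corner_stop but purple is not meant.

How it is judged:
By the outcome, as a careful person would: the job done as asked, in the order asked, and still so for the second after the job is handed in, while the arm keeps its last pose, push and grip.
It also fails if it takes over 69 s, if anything falls off the work surface, if the arm or the gripper's body presses on something with over 40 N, if the wrist force passes 120 N, or if a joint passes its speed limit or range.

## Robot

A 6-joint arm with a two-finger parallel gripper is mounted at the origin on the work surface. World frame = base frame: x ahead of the robot, y to its left, z up, the work surface at z = 0. Lengths are in m, angles in rad, forces in N, time in s.
With the tool pointing down it reaches from about 0.3 to 0.85 m from the base axis. Payload 4.2 kg.
Tool frame: the origin (TCP) lies at the very end of the fingers, on their centre line; the grasp point (between the pads) lies 19 mm behind it; z points along the fingers, y is the direction in which the jaws open and shut (so a half turn about z gives the same grasp; the last joint's range is limited). The gripper opens to 91 mm and grips with 3 to 60 N. Pads are 32 mm wide; open, the fingers measure 118 mm over their backs; the gripper's body (76 mm by 178 mm) begins 60 mm behind the grasp point.
Start: joints at [1.105, 0.32, 1.565, -0, 1.257, -0.02], TCP at [0.248, 0.519, 0.214] pointing down, gripper open.
Joint ranges: [-3.11, 3.11], [-0.84, 2.01], [0.21, 2.61], [-1.34, 4.49], [0.05, 2.63], [-2.56, 2.56]. Speed limits (rad/s): [2.57, 2.57, 3.14, 3.14, 3.14, 3.14].

## Interface

Orientations are given as a unit quaternion [w, x, y, z].
In Python, from rig import sensors, eyes, ctrl gives the robot as it stands.
- The arm moves only by the tool carry_out, never from a script. Its arguments are lists of equal length, an entry for each row: "grip": the closure, from 0 (fully open) to 1 (shut); "dp": the shift along the tool's x, y, z in cm, a list of three; "delta_rot": the turn, a rotation vector about the tool's x, y, z in rad, a list of three. A call has exactly 8 rows; each row shifts and turns the commanded pose from where the row before left it, along the tool's axes as they then stand; what a row does not reach is not made up. A row lasts 1/12 s, in which the tool goes at most 41.7 mm and 7.16 degrees, less where a joint would pass 70% of its speed; a pose out of reach is approached as far as the arm can. A call is refused whole if a number of a shift passes 4.17 or a number of a turn 0.125, either way. A call with a gripper value outside its range is refused whole. The fingers move at their own pace and stop on an object; "force" is the grip in N (left out, the last holds). Time passes only in rows, so rows that do not move let the fingers close, or fill a call up. It gives the time, the measured TCP pose, the force and the opening at its end, in the units of the state.
- sensors.sense(): the state, without advancing time (a new reading comes with each control period).
- eyes.read_camera(name): name is "scene" or "top"; returns a dict with "image" (384x512x3 uint8, red, green, blue), "depth" (384x512 float32, m along the optical axis (not along the pixel's ray), 0 where there is no reading), "fov_y" (degrees; the focal length in pixels is half the picture's height over the tangent of half this angle, whatever the lens; pixels are square), "cx", "cy" (the principal point, pixels), "R" (3x3) and "t" (3): a world point X has camera coordinates R X + t. Camera axes: x right, y down, z forward; pixel columns grow to the right and rows downward; lengths in m; the calibration is good to about 2 mm. A picture is of the moment at which its call begins.
- ctrl.finish_job(): hands the job in, once; it reports no verdict.
The state is a dict: "time": time; "q": joint angles; "dq": joint speeds; "effort": joint torques, N m; "tool_pos": TCP position; "tool_rot": TCP orientation; "ft_force": force on the tool from outside, world axes, zero at the start; "torque": the same for the moment, N m; "opening": finger opening in m.
Only numpy, scipy, OpenCV 4.12 (cv2) and the standard library are available. Lean on these libraries where they do the work, as an engineer would, in place of code of your own. Each camera call takes 0.05 s, during which the arm holds its last target.

## Working session

There is one attempt and no reset: what is moved stays moved. The work goes in short steps, Python scripts to look and compute and a tool call to move; the robot and the scene stay as the last step left them, time stands still between calls to the robot, and variables do not carry over. Pictures are saved under pics/ and viewed, and the job is handed in when it is done.

Besides the shell and the picture viewer there is one more tool, called after ">>>" as name(argument=value, ...), one argument or row to a line, values as JSON. carry_out: Moves the arm, as the interface text tells. Its arguments: {"type":"object","properties":{"grip":{"type":"array"},"dp":{"type":"array"},"delta_rot":{"type":"array"},"force":{"type":"number"}},"required":["grip","dp","delta_rot"]}

```bash
mkdir -p pics; ls
cat > h.py <<'E'
import numpy as np, cv2
from rig import sensors, eyes, ctrl
def cam(n):
    c=eyes.read_camera(n); h=c['image'].shape[0]
    c['f']=h/2/np.tan(np.radians(c['fov_y'])/2); return c
def cloud(c):
    d=c['depth']; v,u=np.mgrid[:d.shape[0],:d.shape[1]]
    P=np.stack([(u-c['cx'])/c['f']*d,(v-c['cy'])/c['f']*d,d],-1)
    W=(P-c['t'])@c['R']; W[d==0]=np.nan; return W
def proj(c,X):
    p=c['R']@np.array(X)+c['t']; return p[0]/p[2]*c['f']+c['cx'],p[1]/p[2]*c['f']+c['cy']
def save(n,im,s=1):
    cv2.imwrite('pics/'+n,cv2.resize(im[...,::-1],None,fx=s,fy=s,interpolation=cv2.INTER_CUBIC))
E
python3 - <<'E'
from h import *
print(sensors.sense())
for n in('scene','top'):
    c=cam(n); save(n+'0.png',c['image'],1.5); print(n,c['f'],c['cx'],c['cy'],c['R'],c['t'], -c['R'].T@c['t'])
    np.savez('pics/'+n+'0.npz',**{k:c[k] for k in c})
E
```

```text
pics
{'time': 0.0, 'q': array([ 1.10497291e+00,  3.20260052e-01,  1.56569208e+00, -2.88610751e-05,
        1.25740495e+00, -2.00146088e-02]), 'dq': array([ 9.02249102e-05,  8.73625890e-04,  9.76624187e-04, -8.78677791e-04,
        2.02050516e-04,  4.80359682e-04]), 'effort': array([ 7.74840373e-04, -4.12462807e+01, -2.31967646e+01,  7.26640876e-02,
        4.57542110e-02, -1.58470480e-04]), 'tool_pos': array([0.24771461, 0.51832891, 0.21313352]), 'tool_rot': array([-1.98884117e-04,  2.21058662e-01,  9.75260114e-01, -8.59612695e-04]), 'ft_force': array([-0.62592975, -0.49292237, -0.51937716]), 'torque': array([-0.0397614 , -0.00116666,  0.03768537]), 'opening': 0.09144408044123471}
scene 462.6915095915471 258.9552232755858 191.47909127530764 [[ 0.59473895  0.80391058  0.00365475]
 [ 0.51433964 -0.37701042 -0.7702713 ]
 [-0.61785137  0.45999013 -0.63770586]] [-0.33122048 -0.25809119  1.86896035] [ 1.48447596 -0.69073473  0.99425727]
top 499.1211317566484 245.78813981122198 184.53548102131535 [[-1.06244935e-03 -9.99964639e-01  8.34220071e-03]
 [-9.96553436e-01  3.66794226e-04 -8.29524863e-02]
 [ 8.29464931e-02 -8.40158160e-03 -9.96518586e-01]] [-0.03105023  0.53267344  1.62286325] [ 0.39619374 -0.01760989  1.66165901]
```

View pics/scene0.png

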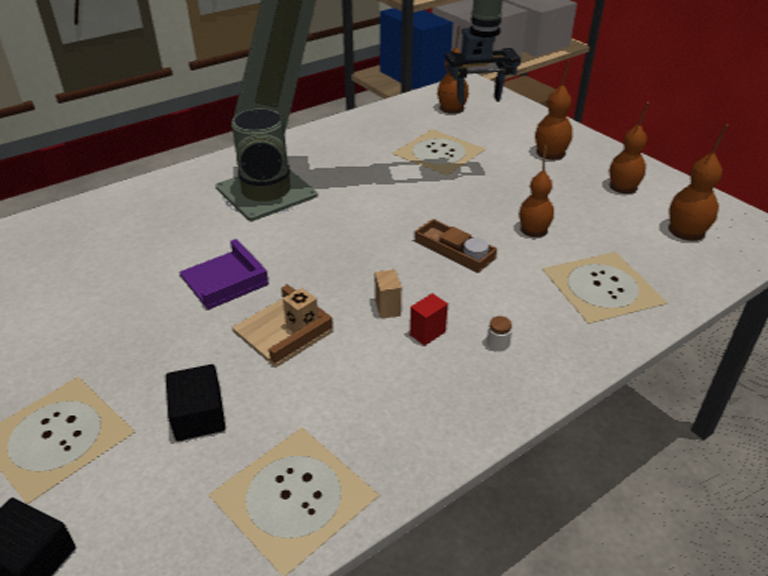

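View pics/top0.png

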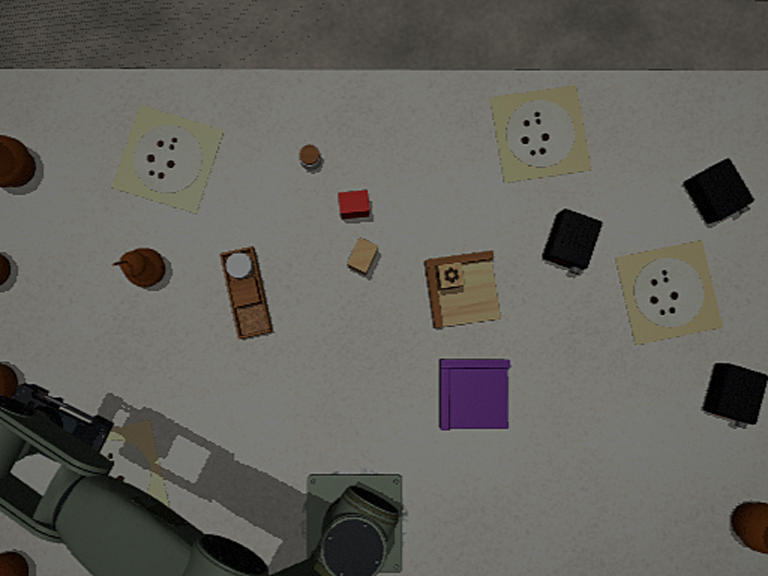

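The scene picture shows the wooden corner stop with the burnt block at about (283,325), the plain block at (388,293), the red look-alike at (429,319), the purple look-alike stop at (225,272) and the tray at (455,245), in the 1.5x pictures. In the top picture the plain block is at (363,257), red (354,204), the wooden stop (462,290) with the block at (450,276), purple (475,394), and the tray (246,293) with its empty place at the bottom end (254,321).

Next I measure these.

```bash
cat > fit.py <<'E'
from h import *
def load(n): 
    z=np.load(f'pics/{n}.npz'); return {k:z[k] for k in z}
def rect(P):
    (c,s,a)=cv2.minAreaRect((P[:,:2]*1000).astype(np.float32)); return np.round(c,1),np.round(s,1),round(a,1)
E
python3 - <<'E'
from fit import *
for n in('top0','scene0'):
    c=load(n); W=cloud(c); z=W[...,2]
    print(n,'table z',np.nanmedian(z[(abs(W[...,0]-.5)<.2)&(abs(W[...,1])<.3)]))
    m=(W[...,0]>.35)&(W[...,0]<1.0)&(abs(W[...,1])<.45)&(z>.007)&(z<.3)
    k,L,st,_=cv2.connectedComponentsWithStats(m.astype(np.uint8),connectivity=4)
    for i in range(1,k):
        if st[i,4]<30: continue
        P=W[L==i]; zm=np.percentile(P[:,2],98)
        col=c['image'][L==i].mean(0).round()
        t=P[P[:,2]>zm-.008]
        print(i,st[i],'zmax',zm.round(4),'all',rect(P),'top',rect(t),len(t),col)
for n,b in(('top0',(130,150,220,170)),):
    c=load(n)
    save('crop_top.png',c['image'][120:240,130:350],3.5)
c=load('scene0'); save('crop_scene.png',c['image'][130:260,110:350],3.2)
E
```

```text
top0 table z 0.002514734926337538
1057 [197  96  18  18 213] zmax 0.0652 all (array([802.4, 103.7]), array([57.3, 55.7]), 89.9) top (array([798.8,  99. ]), array([42.1, 40.3]), 69.3) 113 [76. 58. 43.]
1712 [225 127  21  20 355] zmax 0.0879 all (array([694.9,   4.5]), array([64.7, 66.8]), 0.3) top (array([689.6,   3.2]), array([46.4, 63.4]), 4.4) 181 [100.  28.  27.]
1953 [361 140  17  36 381] zmax 0.0809 all (array([ 618.2, -431.3]), array([112.8,  37.1]), 0.0) top (array([ 616.7, -436.4]), array([33.6, 97.6]), 84.5) 150 [13. 13. 13.]
2243 [230 158  22  27 325] zmax 0.0877 all (array([576.4, -14. ]), array([54. , 65.2]), 60.9) top (array([575.5, -15.7]), array([44.6, 63.3]), 65.8) 177 [111.  92.  65.]
2330 [ 146  164   36   62 1306] zmax 0.0503 all (array([500.7, 240.5]), array([196.2,  85.6]), 14.3) top (array([528.5, 245.9]), array([114.7,  56.1]), 12.7) 364 [82. 64. 49.]
2343 [ 86 165  25  26 422] zmax 0.1601 all (array([552.7, 431.4]), array([80.7, 37.2]), 0.0) top (array([550.9, 441.3]), array([17. , 30.4]), 89.6) 36 [47. 23.  7.]
2384 [ 281  167   53   52 2021] zmax 0.0968 all 
[... 1329 characters left out ...]
 210 [121.  96.  69.]
49 [143 195   8   8  31] zmax 0.0302 all (array([ 352.3, -303.1]), array([ 3.9, 25.5]), 3.3) top (array([ 351.9, -302.1]), array([ 3. , 21.6]), 1.5) 11 [46. 20. 61.]
51 [273 196  25  33 634] zmax 0.0836 all (array([ 6.9e+02, -4.0e-01]), array([50.4, 69.8]), 4.7) top (array([6.9e+02, 2.0e-01]), array([47.3, 68.7]), 5.3) 228 [98. 21. 20.]
65 [324 211  17  23 315] zmax 0.0614 all (array([800.4,  94.8]), array([46. , 44.1]), 71.0) top (array([799.9,  96.3]), array([42.3, 42.5]), 68.6) 124 [101.  85.  72.]
68 [129 243  20  35 227] zmax 0.0767 all (array([ 618.6, -434.4]), array([ 33.6, 109.1]), 88.2) top (array([ 616.8, -434.6]), array([105.9,  30.5]), 0.2) 191 [18. 17. 19.]
```

```bash
sleep 0
```

```text
(no output)
```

View pics/crop_top.png

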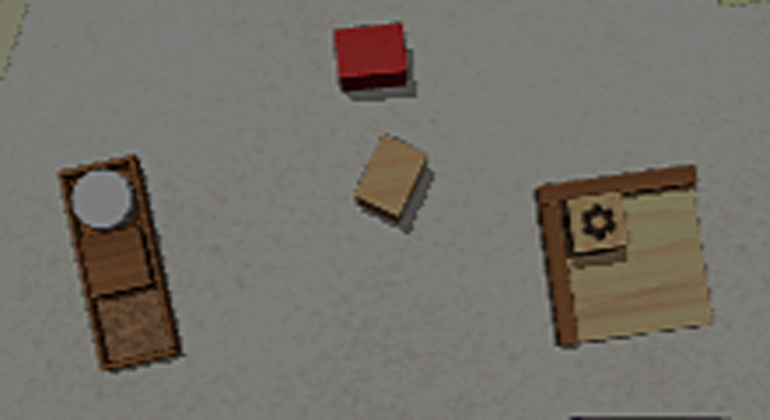

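View pics/crop_scene.png

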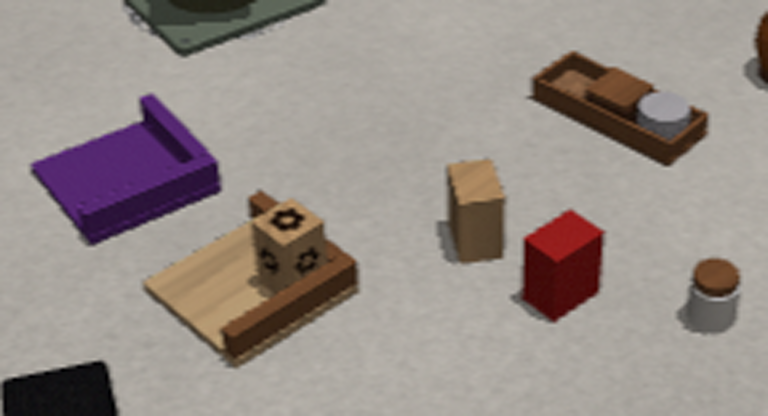

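```bash
cat >> fit.py <<'E'
from scipy.ndimage import map_coordinates, gaussian_filter
from scipy.optimize import minimize
def grad(c,s=1.0):
    g=np.stack([gaussian_filter(c['image'][...,k].astype(float),s) for k in range(3)],-1)
    return np.gradient(g,axis=1),np.gradient(g,axis=0)
def score(p,segs,c,G,per=False):
    x,y,a=p; ca,sa=np.cos(a),np.sin(a); tot=0;out=[]
    for A,B in segs:
        t=np.linspace(.08,.92,25)[:,None]; X=np.array(A)+(np.array(B)-np.array(A))*t
        X=np.c_[x+ca*X[:,0]-sa*X[:,1],y+sa*X[:,0]+ca*X[:,1],X[:,2]]
        q=X@c['R'].T+c['t']; u=q[:,0]/q[:,2]*c['f']+c['cx']; v=q[:,1]/q[:,2]*c['f']+c['cy']
        d=np.array([u[-1]-u[0],v[-1]-v[0]]); d/=np.linalg.norm(d)+1e-9
        gx=np.stack([map_coordinates(G[0][...,k],[v,u],order=1) for k in range(3)])
        gy=np.stack([map_coordinates(G[1][...,k],[v,u],order=1) for k in range(3)])
        s=np.sqrt(np.linalg.norm(np.abs(-d[1]*gx+d[0]*gy).mean(1))); out.append(s)
    return np.array(out) if per else -sum(out)
def fitm(p0,segs,cams,Gs,w=.008,wa=.12):
    best=None
    from itertools import product
    f=lambda p:sum(score((p[0],p[1],p[2]),segs,c,G) for c,G in zip(cams,Gs))
    r=[]
    for dx,dy,da in product(np.linspace(-w,w,5),np.linspace(-w,w,5),np.linspace(-wa,wa,5)):
        p=np.array(p0)+[dx,dy,da]; r.append((f(p),tuple(p)))
    r.sort(); 
    sol=[minimize(f,p,method='Nelder-Mead',options=dict(initial_simplex=np.array(p)+np.array([[0,0,0],[.003,0,0],[0,.003,0],[0,0,.04]]),xatol=1e-5)) for _,p in r[:5]]
    s=min(sol,key=lambda s:s.fun); return s.x,s.fun
def boxseg(lx,ly,z,z0=None):
    c=[(-lx/2,-ly/2),(lx/2,-ly/2),(lx/2,ly/2),(-lx/2,ly/2)]
    return [((*c[i],z),(*c[(i+1)%4],z)) for i in range(4)]
STOP=[((-.075,-.075,.012),(-.075,.057,.012)),((-.075,-.075,.012),(.057,-.075,.012)),
 ((.075,-.075,.042),(.075,.075,.042)),((-.075,.075,.042),(.075,.075,.042)),((-.075,.057,.042),(.057,.057,.042)),((.057,-.075,.042),(.057,.057,.042))]
TRAY=boxseg(.192,.074,.03)+boxseg(.18,.062,.03)
E
cat > run1.py <<'E'
from fit import *
import sys
tag=sys.argv[1]
T,S=load('top'+tag),load('scene'+tag); GT,GS=grad(T),grad(S)
for name,p0,segs in(('stop',(.505,-.237,.15),STOP),('fin',(.532,-.2043,.13),boxseg(.05,.05,.092)),
  ('fresh',(.5754,-.017,1.135-np.pi/2),boxseg(.046,.064,.08)),('tray',(.500,.2385,.25),TRAY)):
    for l,cs,gs in(('top',[T],[GT]),('scene',[S],[GS]),('both',[T,S],[GT,GS])):
        x,fv=fitm(p0,segs,cs,gs); print(name,l,(x*[1000,1000,57.2958]).round(2),round(fv,1))
E
python3 run1.py 0
```

```text
stop top [ 503.72 -235.77    6.75] -27.8
stop scene [ 506.07 -243.6     8.9 ] -29.3
stop both [ 504.19 -235.92    7.19] -56.4
fin top [ 532.68 -204.25    9.52] -19.7
fin scene [ 531.99 -204.44    7.79] -21.7
fin both [ 532.35 -204.4     8.81] -41.2
fresh top [566.9  -19.94 -24.25] -16.3
fresh scene [583.   -26.13 -14.72] -16.4
fresh both [567.62 -19.5  -18.77] -29.3
tray top [493.63 232.86  14.68] -40.6
tray scene [497.56 240.96  13.99] -42.0
tray both [492.56 239.72  17.04] -80.5
```

```bash
sed -i 's/s=np.sqrt(np.linalg.norm(np.abs(-d\[1\]\*gx+d\[0\]\*gy).mean(1)))/s=np.linalg.norm((-d[1]*gx+d[0]*gy).mean(1))/' fit.py
sed -i "s/('fresh',.*08)),/('fresh',(.5754,-.017,-.42),boxseg(.064,.046,.08)),/; s/('tray'.*/('tray',(.500,.2385,.24),boxseg(.192,.074,.03))):/" run1.py
cat >> run1.py <<'E'
        for c,im in zip([T,S],'ts'):
            if l!='both':continue
            I=cv2.resize(c['image'],None,fx=5,fy=5,interpolation=cv2.INTER_CUBIC)
            for A,B in segs:
                pts=[]
                for Q in(A,B):
                    a=x[2];X=[x[0]+np.cos(a)*Q[0]-np.sin(a)*Q[1],x[1]+np.sin(a)*Q[0]+np.cos(a)*Q[1],Q[2]]
                    u,v=proj(c,X);pts.append((int((u+.5)*5),int((v+.5)*5)))
                cv2.line(I,*pts,(0,255,0),1)
            u,v=proj(c,[x[0],x[1],.04]);u=int(u*5);v=int(v*5)
            globals().setdefault('tiles',[]).append(I[v-140:v+140,u-190:u+190])
n=len(tiles)//2
save('ov%s.png'%tag,np.vstack([np.hstack(tiles[:4]),np.hstack(tiles[4:])]),.52)
E
python3 run1.py 0
```

```text
stop top [ 503.99 -234.48    6.87] -127.5
stop scene [ 505.67 -235.73    6.56] -123.6
stop both [ 504.66 -235.36    7.05] -247.8
fin top [ 532.48 -204.06    7.32] -100.2
fin scene [ 531.4  -204.79   12.18] -110.7
fin both [ 532.09 -204.4     8.78] -208.6
fresh top [577.56 -16.07 -25.73] -91.9
fresh scene [576.7  -16.23 -24.85] -103.7
fresh both [577.34 -16.15 -25.51] -195.0
tray top [497.93 235.61  13.27] -153.5
tray scene [500.15 238.16  12.44] -127.1
tray both [498.82 236.18  12.92] -273.7
```

View pics/ov0.png

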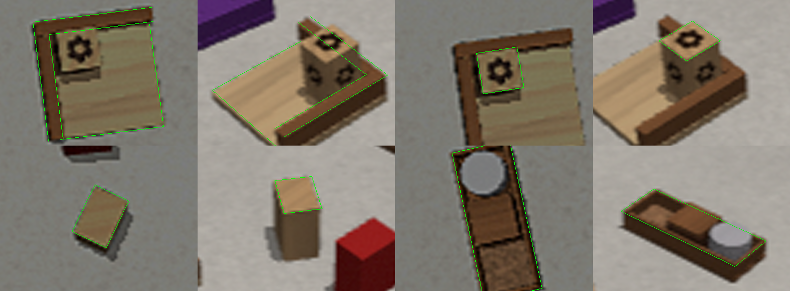

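Candidates (top picture, native pixels): plain block (242,171), red block (236,136); wooden stop (308,193), purple stop (317,263). By the description I take the plain wood block and the wooden stop; the overlays confirm both. The empty place is the cork-lined end at (169,214).

The fits give:

| Thing | x (mm) | y (mm) | Yaw |
|---|---|---|---|
| Stop | 504.7 | -235.4 | 7° |
| Finished block | 532 | -204.4 | 7.5° |
| Fresh block | 577.3 | -16.2 | -25.5° |
| Tray | 498.8 | 236.2 | 12.9° |

I turn the tool first.

```bash
cat > go.py <<'E'
# usage: go.py x y z theta(deg of tool y)  -> remaining tool-frame shift (cm, at current axes) and turn
import sys; from h import *
from scipy.spatial.transform import Rotation as Ro
s=sensors.sense(); q=s['tool_rot']; R=Ro.from_quat([*q[1:],q[0]]).as_matrix()
p=s['tool_pos']; th=np.degrees(np.arctan2(R[1,1],R[0,1]))
print('t',round(s['time'],2),'p',(p*1000).round(1),'theta',th.round(2),'zaxis',R[:,2].round(4),'F',s['ft_force'].round(1),'open',round(s['opening']*1000,1))
if len(sys.argv)>4:
    x,y,z,t=map(float,sys.argv[1:5]); d=(np.array([x,y,z])/1000-p)
    t=np.radians(t); Rt=np.array([[-np.sin(t),np.cos(t),0],[np.cos(t),np.sin(t),0],[0,0,-1]])
    print('shift cm in current axes',(R.T@d*100).round(2),' in target axes',(Rt.T@d*100).round(2),'rotvec',Ro.from_matrix(R.T@Rt).as_rotvec().round(4))
E
python3 go.py 532 -204.4 180 7.5
```

```text
t 0.1 p [247.7 518.4 213.2] theta 64.46 zaxis [-7.0e-04 -1.4e-03 -1.0e+00] F [-0.4  0.6  0.5] open 90.7
shift cm in current axes [-56.81 -52.95   3.4 ]  in target axes [-75.37  18.75   3.32] rotvec [-1.500e-03  8.000e-04  9.941e-01]
```

>>> carry_out(
  grip=[0,0,0,0,0,0,0,0],
  dp=[
    [0,0,0],
    [0,0,0],
    [0,0,0],
    [0,0,0],
    [0,0,0],
    [0,0,0],
    [0,0,0],
    [0,0,0],
  ],
  delta_rot=[
    [0,0,0.124],
    [0,0,0.124],
    [0,0,0.124],
    [0,0,0.124],
    [0,0,0.124],
    [0,0,0.124],
    [0,0,0.124],
    [0,0,0.124],
  ],
)

```text
time: 0.77
tool_pos: [0.2477, 0.5185, 0.2134]
tool_rot: [0.0, 0.661, 0.751, -0.001]
ft_force: [-0.3, 0.7, 0.5]
opening: 0.0914
```

```bash
python3 go.py 532 -204.4 180 7.5
```

```text
t 0.77 p [247.7 518.5 213.4] theta 7.27 zaxis [-5.e-04 -1.e-03 -1.e+00] F [-0.3  0.7  0.5] open 91.4
shift cm in current axes [-75.3   19.05   3.4 ]  in target axes [-75.38  18.75   3.34] rotvec [-0.0006  0.0009 -0.004 ]
```

>>> carry_out(
  grip=[0,0,0,0,0,0,0,0],
  dp=[
    [-3.1,0.8,0],
    [-3.1,0.8,0],
    [-3.1,0.8,0],
    [-3.1,0.8,0],
    [-3.1,0.8,0],
    [-3.1,0.8,0],
    [-3.1,0.8,0],
    [-3.1,0.8,0],
  ],
  delta_rot=[
    [0,0,0],
    [0,0,0],
    [0,0,0],
    [0,0,0],
    [0,0,0],
    [0,0,0],
    [0,0,0],
    [0,0,0],
  ],
)

```text
time: 1.43
tool_pos: [0.3443, 0.2799, 0.2137]
tool_rot: [-0.0, 0.658, 0.753, -0.0]
ft_force: [0.6, -0.2, 0.6]
opening: 0.0911
```

>>> carry_out(
  grip=[0,0,0,0,0,0,0,0],
  dp=[
    [-3.1,0.8,0],
    [-3.1,0.8,0],
    [-3.1,0.8,0],
    [-3.1,0.8,0],
    [-3.1,0.8,0],
    [-3.1,0.8,0],
    [-3.1,0.8,0],
    [-3.1,0.8,0],
  ],
  delta_rot=[
    [0,0,0],
    [0,0,0],
    [0,0,0],
    [0,0,0],
    [0,0,0],
    [0,0,0],
    [0,0,0],
    [0,0,0],
  ],
)

```text
time: 2.1
tool_pos: [0.4406, 0.0426, 0.2137]
tool_rot: [-0.0, 0.659, 0.752, -0.0]
ft_force: [0.8, -0.4, -0.5]
opening: 0.0911
```

>>> carry_out(
  grip=[0,0,0,0,0,0,0,0],
  dp=[
    [-3.1,0.8,0],
    [-3.1,0.8,0],
    [-3.1,0.8,0],
    [-3.1,0.8,0],
    [-3.1,0.8,0],
    [-3.1,0.8,0],
    [-3.1,0.8,0],
    [0,0,0],
  ],
  delta_rot=[
    [0,0,0],
    [0,0,0],
    [0,0,0],
    [0,0,0],
    [0,0,0],
    [0,0,0],
    [0,0,0],
    [0,0,0],
  ],
)

```text
time: 2.77
tool_pos: [0.5267, -0.1683, 0.2131]
tool_rot: [0.001, 0.66, 0.751, -0.001]
ft_force: [0.1, 0.2, 0.6]
opening: 0.0911
```

```bash
python3 go.py 532 -204.4 180 7.5
```

```text
t 2.77 p [ 526.7 -168.3  213.1] theta 7.4 zaxis [ 0.001  -0.0026 -1.    ] F [0.1 0.2 0.6] open 91.1
shift cm in current axes [-3.64  0.06  3.32]  in target axes [-3.65  0.06  3.31] rotvec [ 0.0007  0.0027 -0.0017]
```

>>> carry_out(
  grip=[0,0,0,0,0,0,0,0],
  dp=[
    [-1.8,0,1.2],
    [-1.8,0,1.2],
    [0,0.1,2],
    [0,0,2],
    [0,0,2],
    [0,0,1],
    [0,0,0],
    [0,0,0],
  ],
  delta_rot=[
    [0,0,0],
    [0,0,0],
    [0,0,0],
    [0,0,0],
    [0,0,0],
    [0,0,0],
    [0,0,0],
    [0,0,0],
  ],
)

```text
time: 3.43
tool_pos: [0.5306, -0.1987, 0.1199]
tool_rot: [-0.0, 0.658, 0.753, -0.0]
ft_force: [0.2, -0.1, -0.1]
opening: 0.0916
```

```bash
python3 go.py 532 -204.4 50 7.5
python3 - <<'E'
from h import *
a=cam('scene');b=cam('top')
p=sensors.sense()['tool_pos']
ims=[]
for c in(a,b):
    u,v=proj(c,[.532,-.2044,.092]); u=int(u);v=int(v); I=cv2.resize(c['image'][v-45:v+45,u-50:u+50],None,fx=3.8,fy=3.8,interpolation=cv2.INTER_CUBIC)
    ims.append(I)
save('g1.png',np.hstack(ims))
E
```

```text
t 3.43 p [ 530.6 -198.7  119.9] theta 7.64 zaxis [-6.e-04  4.e-04 -1.e+00] F [ 0.2 -0.1 -0.1] open 91.6
shift cm in current axes [-0.59  0.07  6.99]  in target axes [-0.59  0.07  6.99] rotvec [-0.0006 -0.0005  0.0024]
```

View pics/g1.png

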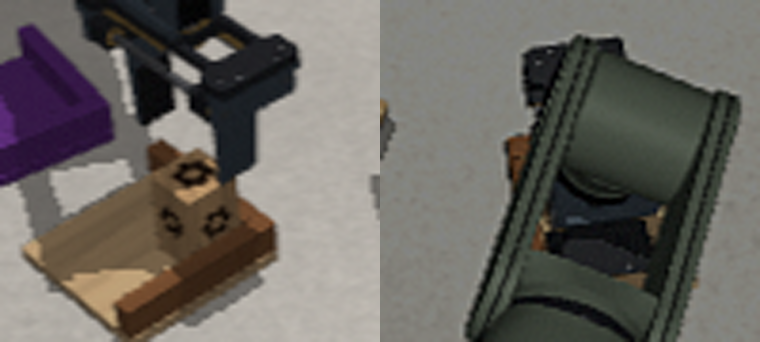

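The scene picture shows both fingers straddling the burnt block (left finger about (150,95), right (235,140) in the crop), above the block top. I descend and grip.

>>> carry_out(
  grip=[0,0,0,0,0,0,0,0],
  dp=[
    [-0.6,0.1,0],
    [0,0,1.5],
    [0,0,1.5],
    [0,0,1.5],
    [0,0,1.5],
    [0,0,0.9],
    [0,0,0],
    [0,0,0],
  ],
  delta_rot=[
    [0,0,0],
    [0,0,0],
    [0,0,0],
    [0,0,0],
    [0,0,0],
    [0,0,0],
    [0,0,0],
    [0,0,0],
  ],
)

```text
time: 4.2
tool_pos: [0.5328, -0.2051, 0.0513]
tool_rot: [0.0, 0.659, 0.753, 0.0]
ft_force: [-0.1, -0.3, 0.5]
opening: 0.0911
```

>>> carry_out(
  grip=[1,1,1,1,1,1,1,1],
  dp=[
    [0,0,0],
    [0,0,0],
    [0,0,0],
    [0,0,0],
    [0,0,0],
    [0,0,0],
    [0,0,0],
    [0,0,0],
  ],
  delta_rot=[
    [0,0,0],
    [0,0,0],
    [0,0,0],
    [0,0,0],
    [0,0,0],
    [0,0,0],
    [0,0,0],
    [0,0,0],
  ],
  force=20,
)

```text
time: 4.87
tool_pos: [0.5323, -0.2048, 0.051]
tool_rot: [-0.0, 0.659, 0.753, -0.0]
ft_force: [-1.0, 0.8, 1.2]
opening: 0.0498
```

```bash
python3 go.py 532 -204.4 50 7.5
```

```text
t 4.87 p [ 532.3 -204.8   51. ] theta 7.62 zaxis [-3.e-04  1.e-04 -1.e+00] F [-1.   0.8  1.2] open 49.8
shift cm in current axes [ 0.04 -0.02  0.1 ]  in target axes [ 0.04 -0.02  0.1 ] rotvec [-0.0002 -0.0002  0.0022]
```

>>> carry_out(
  grip=[1,1,1,1,1,1,1,1],
  dp=[
    [0,0,-0.8],
    [0,0,-1.5],
    [0,0,-2],
    [0,0,-2],
    [0,0,-2],
    [0,0,-1.7],
    [0,0,0],
    [0,0,0],
  ],
  delta_rot=[
    [0,0,0],
    [0,0,0],
    [0,0,0],
    [0,0,0],
    [0,0,0],
    [0,0,0],
    [0,0,-0.09],
    [0,0,0],
  ],
)

```text
time: 5.53
tool_pos: [0.533, -0.205, 0.1524]
tool_rot: [0.001, 0.623, 0.782, 0.0]
ft_force: [-0.5, -0.4, -1.7]
opening: 0.05
```

```bash
python3 go.py 440.3 222.8 100 12.9
```

```text
t 5.53 p [ 533.  -205.   152.4] theta 12.87 zaxis [ 2.5e-03 -9.0e-04 -1.0e+00] F [-0.5 -0.4 -1.7] open 50.0
shift cm in current axes [43.78  0.48  5.18]  in target axes [43.77  0.52  5.24] rotvec [ 0.0022  0.0014 -0.0006]
```

>>> carry_out(
  grip=[1,1,1,1,1,1,1,1],
  dp=[
    [1,0,0],
    [2,0,0],
    [3,0,0],
    [3,0.1,0],
    [3,0.1,0],
    [3,0,0],
    [3,0,0],
    [3,0,0],
  ],
  delta_rot=[
    [0,0,0],
    [0,0,0],
    [0,0,0],
    [0,0,0],
    [0,0,0],
    [0,0,0],
    [0,0,0],
    [0,0,0],
  ],
)

```text
time: 6.2
tool_pos: [0.4862, 0.0023, 0.1501]
tool_rot: [-0.001, 0.625, 0.781, -0.001]
ft_force: [0.8, 0.2, -1.5]
opening: 0.0499
```

>>> carry_out(
  grip=[1,1,1,1,1,1,1,1],
  dp=[
    [3,0,0],
    [3,0,0],
    [3,0.1,0],
    [3,0.1,0],
    [3,0,0],
    [3,0,0],
    [2,0,0],
    [1.5,0,0],
  ],
  delta_rot=[
    [0,0,0],
    [0,0,0],
    [0,0,0],
    [0,0,0],
    [0,0,0],
    [0,0,0],
    [0,0,0],
    [0,0,0],
  ],
)

```text
time: 6.87
tool_pos: [0.4403, 0.2125, 0.1501]
tool_rot: [-0.001, 0.624, 0.781, -0.001]
ft_force: [-0.2, -0.9, -1.9]
opening: 0.0501
```

>>> carry_out(
  grip=[1,1,1,1,1,1,1,1],
  dp=[
    [1,0,0],
    [0.3,0,0],
    [0,0,0.8],
    [0,0,0.8],
    [0,0,0.8],
    [0,0,0],
    [0,0,0],
    [0,0,0],
  ],
  delta_rot=[
    [0,0,0],
    [0,0,0],
    [0,0,0],
    [0,0,0],
    [0,0,0],
    [0,0,0],
    [0,0,0],
    [0,0,0],
  ],
)

```text
time: 7.53
tool_pos: [0.4397, 0.2227, 0.1268]
tool_rot: [-0.0, 0.624, 0.781, -0.0]
ft_force: [0.9, 0.1, -0.6]
opening: 0.0501
```

```bash
python3 go.py 440.3 222.8 49 12.9
python3 - <<'E'
from h import *
a=cam('scene');b=cam('top')
np.savez('pics/scene1.npz',**a);np.savez('pics/top1.npz',**b)
ims=[]
for c in(a,b):
    u,v=proj(c,[.46,.2244,.05]); u=int(u);v=int(v); I=cv2.resize(c['image'][v-45:v+45,u-50:u+50],None,fx=3.8,fy=3.8,interpolation=cv2.INTER_CUBIC)
    ims.append(I)
save('g2.png',np.hstack(ims))
E
```

```text
t 7.53 p [439.7 222.7 126.8] theta 12.72 zaxis [-1.e-04 -0.e+00 -1.e+00] F [ 0.9  0.1 -0.6] open 50.1
shift cm in current axes [-0.01  0.06  7.78]  in target axes [-0.01  0.06  7.78] rotvec [-0.0001  0.     -0.0032]
```

View pics/g2.png

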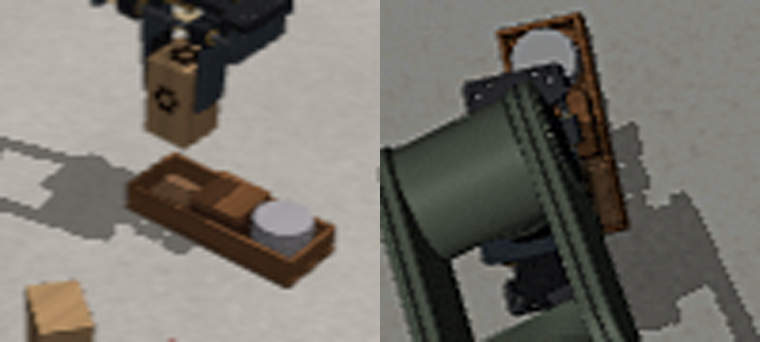

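Run:
```python
from fit import *
T,S=load('top0'),load('scene0'); S1=load('scene1'); GT,GS,G1=grad(T,.7),grad(S,.7),grad(S1,.7)
p0=(.499,.237,.222)
o=boxseg(.192,.074,.03)
for nm,sg in(('outer',o),('outer+in',o+boxseg(.18,.062,.03)),('ends',o)):
  for l,cs,gs in(('top',[T],[GT]),('scene',[S],[GS]),('scene1',[S1],[G1]),('both',[T,S,],[GT,GS])):
    x,f=fitm(p0,sg,cs,gs,.005,.05); print(nm,l,(x*[1000,1000,57.3]).round(2),f.round(1), [score(x,sg,c,g,True).round(0) for c,g in zip(cs,gs)])
# block held now seen by scene1
for z in(.1635,.1655,.1675):
  print('held top',z,[(a*[1000,1000,57.3] if a is not None else 0) for a in fitm((.440,.223,.222),boxseg(.05,.05,z)[:1]+boxseg(.05,.05,z)[3:],[S1],[G1],.005,.04)][0].round(1))
x=[.4988,.2362,.2255]
I=[]
for c in(T,S,S1):
    J=cv2.resize(c['image'],None,fx=8,fy=8,interpolation=cv2.INTER_CUBIC)
    for A,B in o+boxseg(.18,.062,.03):
        pts=[]
        for Q in(A,B):
            a=x[2];X=[x[0]+np.cos(a)*Q[0]-np.sin(a)*Q[1],x[1]+np.sin(a)*Q[0]+np.cos(a)*Q[1],Q[2]]
            u,v=proj(c,X);pts.append((int((u+.5)*8),int((v+.5)*8)))
        cv2.line(J,*pts,(0,255,0),1)
    u,v=proj(c,[x[0],x[1],.02]);u=int(u*8);v=int(v*8)
    I.append(J[v-260:v+260,u-250:u+250])
save('ovt.png',np.hstack(I),.53)
```

```text
outer top [497.6  235.29  13.12] -187.7 [array([53., 46., 43., 46.])]
outer scene [500.18 238.06  12.52] -155.4 [array([19., 18., 43., 74.])]
outer scene1 [499.74 238.16  12.15] -157.4 [array([10., 19., 48., 80.])]
outer both [498.84 235.98  12.92] -328.1 [array([50., 53., 46., 33.]), array([19., 20., 39., 68.])]
outer+in top [496.98 234.79  13.2 ] -267.9 [array([56., 39., 40., 50.,  8., 41., 26.,  9.])]
outer+in scene [497.91 240.07  12.96] -258.5 [array([14., 17., 45., 68.,  6., 14., 30., 65.])]
outer+in scene1 [497.19 240.47  12.35] -268.2 [array([ 6., 17., 47., 73.,  6., 14., 37., 68.])]
outer+in both [497.54 235.24  12.8 ] -502.9 [array([54., 45., 42., 46.,  8., 36., 24.,  9.]), array([18., 17., 38., 59.,  9., 14., 12., 71.])]
ends top [497.6  235.29  13.12] -187.7 [array([53., 46., 43., 46.])]
ends scene [500.18 238.06  12.52] -155.4 [array([19., 18., 43., 74.])]
ends scene1 [499.74 238.16  12.15] -157.4 [array([10., 19., 48., 80.])]
ends both [498.84 235.98  12.92] -328.1 [array([50., 53., 46., 33.]), array([19., 20., 39., 68.])]Traceback (most recent call last):
  File "<stdin>", line 10, in <module>
TypeError: can't multiply sequence by non-int of type 'numpy.float64'
```

Run:
```python
from fit import *
T,S=load('top0'),load('scene0'); S1=load('scene1'); G1=grad(S1,.7)
x=[.499,.2367,.2235]; b=[.4397,.2227,.222]
o=boxseg(.192,.074,.03)+boxseg(.18,.062,.03)
I=[]
for c in(T,S,S1):
    J=cv2.resize(c['image'],None,fx=8,fy=8,interpolation=cv2.INTER_CUBIC)
    for x_,sg in((x,o),(b,boxseg(.05,.05,.1678)+boxseg(.05,.05,.0878))):
      if x_ is b and c is not S1: continue
      for A,B in sg:
        pts=[]
        for Q in(A,B):
            a=x_[2];X=[x_[0]+np.cos(a)*Q[0]-np.sin(a)*Q[1],x_[1]+np.sin(a)*Q[0]+np.cos(a)*Q[1],Q[2]]
            u,v=proj(c,X);pts.append((int((u+.5)*8),int((v+.5)*8)))
        cv2.line(J,*pts,(0,255,0),2)
    u,v=proj(c,[x[0],x[1],.02 if c is not S1 else .06]);u=int(u*8);v=int(v*8)
    I.append(J[v-300:v+300,u-250:u+250])
save('ovt.png',np.hstack(I),.53)
```

```text
(no output)
```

View pics/ovt.png

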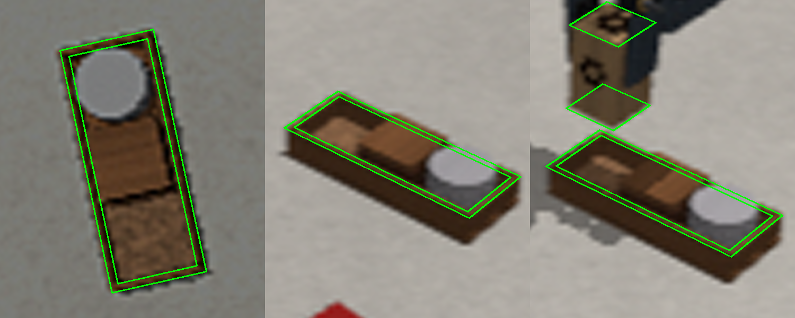

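>>> carry_out(
  grip=[1,1,1,1,1,1,1,1],
  dp=[
    [0.05,0.08,1],
    [0,0,1.5],
    [0,0,1.5],
    [0,0,1],
    [0,0,0.7],
    [0,0,0.6],
    [0,0,0.4],
    [0,0,0],
  ],
  delta_rot=[
    [0,0,0],
    [0,0,0],
    [0,0,0],
    [0,0,0],
    [0,0,0],
    [0,0,0],
    [0,0,0],
    [0,0,0],
  ],
)

```text
time: 8.3
tool_pos: [0.4399, 0.2238, 0.0594]
tool_rot: [-0.0, 0.624, 0.781, -0.0]
ft_force: [0.1, 0.5, -1.3]
opening: 0.05
```

```bash
python3 go.py 440.4 223.3 49 12.8
```

```text
t 8.3 p [439.9 223.8  59.4] theta 12.78 zaxis [-9.e-04 -4.e-04 -1.e+00] F [ 0.1  0.5 -1.3] open 50.0
shift cm in current axes [-0.06  0.04  1.04]  in target axes [-0.06  0.04  1.04] rotvec [-0.0009  0.0002 -0.0004]
```

>>> carry_out(
  grip=[1,1,1,1,1,1,1,1],
  dp=[
    [0,0.04,0.3],
    [0,0,0.3],
    [0,0,0.2],
    [0,0,0.1],
    [0,0,0.1],
    [0,0,0],
    [0,0,0],
    [0,0,0],
  ],
  delta_rot=[
    [0,0,0],
    [0,0,0],
    [0,0,0],
    [0,0,0],
    [0,0,0],
    [0,0,0],
    [0,0,0],
    [0,0,0],
  ],
)

```text
time: 8.97
tool_pos: [0.4406, 0.224, 0.0501]
tool_rot: [0.0, 0.624, 0.781, 0.0]
ft_force: [-1.2, 0.3, -1.7]
opening: 0.0498
```

```bash
python3 go.py 440.4 223.3 49 12.8
python3 - <<'E'
from h import *
a=cam('scene')
u,v=proj(a,[.48,.23,.05]); u=int(u);v=int(v); save('g3.png',a['image'][v-50:v+50,u-60:u+60],6)
E
```

```text
t 8.97 p [440.6 224.   50.1] theta 12.78 zaxis [ 3.e-04  2.e-04 -1.e+00] F [-1.2  0.3 -1.7] open 49.8
shift cm in current axes [-0.06 -0.03  0.11]  in target axes [-0.06 -0.03  0.11] rotvec [ 0.0003 -0.0001 -0.0004]
```

View pics/g3.png

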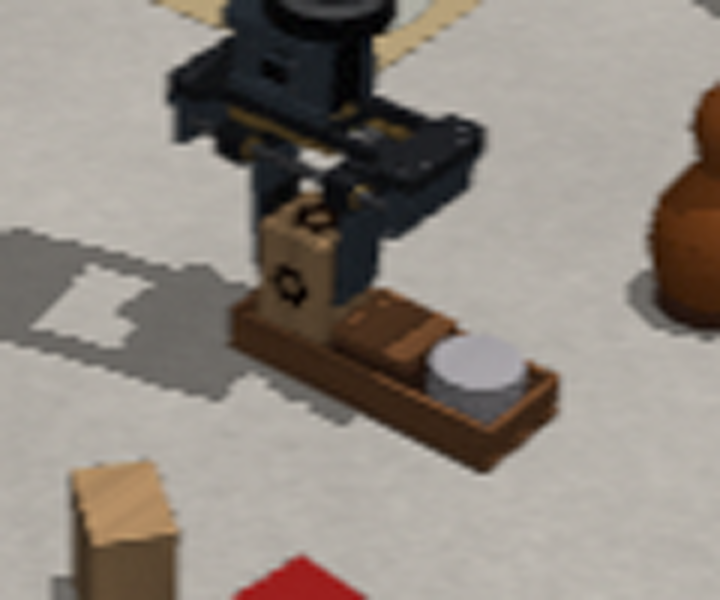

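The block is inside the tray, upright (front face at about (295,285) in the crop), with the box and tin standing. Now I lower it the last millimetre or so until contact.

>>> carry_out(
  grip=[1,1,1,1,1,1,1,1],
  dp=[
    [0,0,0.05],
    [0,0,0.05],
    [0,0,0.03],
    [0,0,0],
    [0,0,0],
    [0,0,0],
    [0,0,0],
    [0,0,0],
  ],
  delta_rot=[
    [0,0,0],
    [0,0,0],
    [0,0,0],
    [0,0,0],
    [0,0,0],
    [0,0,0],
    [0,0,0],
    [0,0,0],
  ],
)

```text
time: 9.68
tool_pos: [0.4406, 0.224, 0.049]
tool_rot: [0.0, 0.624, 0.781, 0.0]
ft_force: [-1.1, -1.0, 5.8]
opening: 0.0501
```

>>> carry_out(
  grip=[1,1,0,0,0,0,0,0],
  dp=[
    [0,0,-0.04],
    [0,0,0],
    [0,0,0],
    [0,0,0],
    [0,0,0],
    [0,0,0],
    [0,0,0],
    [0,0,0],
  ],
  delta_rot=[
    [0,0,0],
    [0,0,0],
    [0,0,0],
    [0,0,0],
    [0,0,0],
    [0,0,0],
    [0,0,0],
    [0,0,0],
  ],
)

```text
time: 10.35
tool_pos: [0.4405, 0.224, 0.049]
tool_rot: [-0.0, 0.624, 0.781, 0.0]
ft_force: [0.1, -0.6, 0.3]
opening: 0.0872
```

>>> carry_out(
  grip=[0,0,0,0,0,0,0,0],
  dp=[
    [0,0,-1],
    [0,0,-2],
    [0,0,-2],
    [0,0,-2],
    [0,0,-2],
    [0,0,-1],
    [0,0,0],
    [0,0,0],
  ],
  delta_rot=[
    [0,0,0],
    [0,0,0],
    [0,0,0],
    [0,0,0],
    [0,0,0],
    [0,0,0],
    [0,0,0],
    [0,0,0],
  ],
)

```text
time: 11.02
tool_pos: [0.4405, 0.2239, 0.1493]
tool_rot: [0.0, 0.624, 0.781, 0.0]
ft_force: [0.2, -0.6, -0.4]
opening: 0.0914
```

```bash
python3 go.py 577.3 -16.2 150 64.5
```

```text
t 11.02 p [440.5 223.9 149.3] theta 12.78 zaxis [ 7.e-04  4.e-04 -1.e+00] F [ 0.2 -0.6 -0.4] open 91.4
shift cm in current axes [-26.44   8.03  -0.07]  in target axes [-22.69 -15.78  -0.07] rotvec [ 9.000e-04  1.000e-04 -9.028e-01]
```

>>> carry_out(
  grip=[0,0,0,0,0,0,0,0],
  dp=[
    [-3.3,1,0],
    [-3.3,1,0],
    [-3.3,1,0],
    [-3.3,1,0],
    [-3.3,1,0],
    [-3.3,1,0],
    [-3.3,1,0],
    [-3.3,1,0],
  ],
  delta_rot=[
    [0,0,0],
    [0,0,0],
    [0,0,0],
    [0,0,0],
    [0,0,0],
    [0,0,0],
    [0,0,0],
    [0,0,0],
  ],
)

```text
time: 11.68
tool_pos: [0.5765, -0.0174, 0.1472]
tool_rot: [-0.001, 0.624, 0.781, -0.001]
ft_force: [1.5, 0.0, 0.2]
opening: 0.0912
```

>>> carry_out(
  grip=[0,0,0,0,0,0,0,0],
  dp=[
    [0,0,0],
    [0,0,0],
    [0,0,0],
    [0,0,0],
    [0,0,0],
    [0,0,0],
    [0,0,0],
    [0,0,0],
  ],
  delta_rot=[
    [0,0,-0.113],
    [0,0,-0.113],
    [0,0,-0.113],
    [0,0,-0.113],
    [0,0,-0.113],
    [0,0,-0.113],
    [0,0,-0.113],
    [0,0,-0.113],
  ],
)

```text
time: 12.35
tool_pos: [0.5758, -0.0158, 0.1471]
tool_rot: [-0.002, 0.217, 0.976, -0.0]
ft_force: [-0.5, -0.2, -0.3]
opening: 0.0914
```

```bash
python3 go.py 577.3 -16.2 40 64.5;  python3 - <<'E'
from h import *
for n in('scene','top'):
    c=cam(n);np.savez('pics/%s2.npz'%n,**c)
    u,v=proj(c,[.48,.1,.05]); u=int(u);v=int(v); save('g4%s.png'%n,c['image'][v-70:v+70,u-90:u+90],4)
E
```

```text
t 12.35 p [575.8 -15.8 147.1] theta 64.89 zaxis [-3.7e-03  2.0e-04 -1.0e+00] F [-0.5 -0.2 -0.3] open 91.4
shift cm in current axes [-0.19  0.04 10.7 ]  in target axes [-0.15  0.03 10.71] rotvec [-0.0014 -0.0035  0.0068]
```

View pics/g4scene.png

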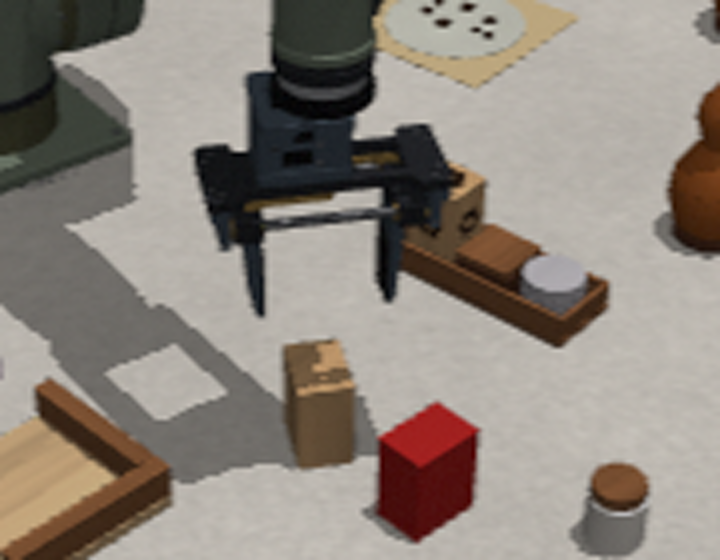

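View pics/g4top.png

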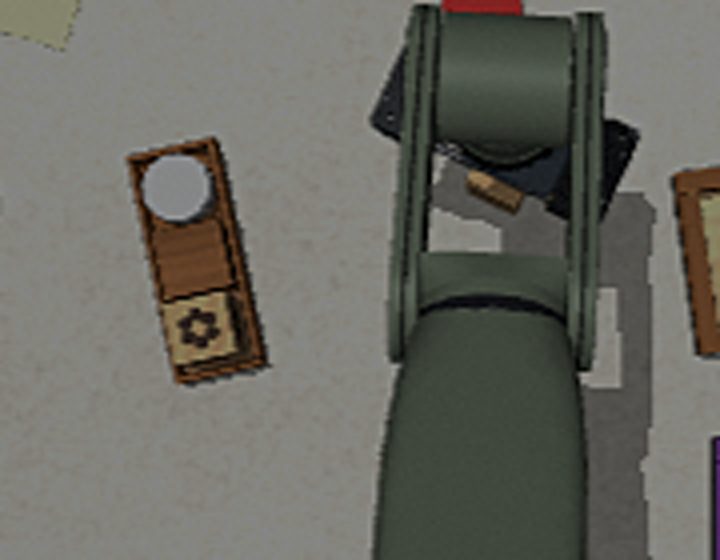

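The finished block stands in its place (top at (200,328) in the top crop), with the box at (195,262) and tin at (177,188) still standing. The open fingers straddle the plain block, so I descend.

>>> carry_out(
  grip=[0,0,0,0,0,0,0,0],
  dp=[
    [-0.15,0,1.5],
    [0,0,2],
    [0,0,2],
    [0,0,2],
    [0,0,1.5],
    [0,0,1.3],
    [0,0,0.8],
    [0,0,0],
  ],
  delta_rot=[
    [-0.0014,-0.0035,0.006],
    [0,0,0],
    [0,0,0],
    [0,0,0],
    [0,0,0],
    [0,0,0],
    [0,0,0],
    [0,0,0],
  ],
)

```text
time: 13.12
tool_pos: [0.5768, -0.0164, 0.0355]
tool_rot: [-0.001, 0.224, 0.975, -0.0]
ft_force: [0.5, 0.1, -1.0]
opening: 0.0911
```

>>> carry_out(
  grip=[1,1,1,1,1,1,1,1],
  dp=[
    [0,0,0],
    [0,0,0],
    [0,0,0],
    [0,0,0],
    [0,0,0],
    [0,0,0],
    [0,0,0],
    [0,0,0],
  ],
  delta_rot=[
    [0,0,0],
    [0,0,0],
    [0,0,0],
    [0,0,0],
    [0,0,0],
    [0,0,0],
    [0,0,0],
    [0,0,0],
  ],
  force=40,
)

```text
time: 13.78
tool_pos: [0.5786, -0.0166, 0.0383]
tool_rot: [0.002, 0.223, 0.975, 0.0]
ft_force: [0.3, -0.6, 2.2]
opening: 0.0458
```

```bash
python3 go.py 577.3 -16.2 36 64.5;  python3 - <<'E'
from h import *
c=cam('scene');np.savez('pics/scene3.npz',**c)
u,v=proj(c,[.57,-.02,.06]); u=int(u);v=int(v); save('g5.png',c['image'][v-50:v+50,u-60:u+60],5)
E
```

```text
t 13.78 p [578.6 -16.6  38.3] theta 64.23 zaxis [ 3.8e-03 -4.0e-04 -1.0e+00] F [ 0.3 -0.6  2.2] open 45.8
shift cm in current axes [ 0.13 -0.02  0.23]  in target axes [ 0.13 -0.02  0.23] rotvec [ 0.0013  0.0036 -0.0047]
```

View pics/g5.png

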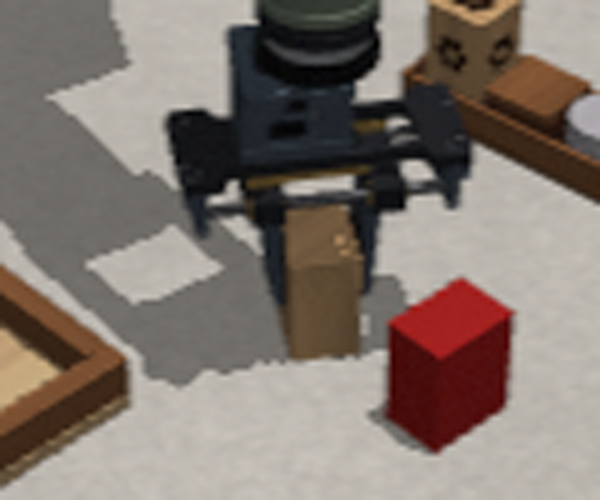

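>>> carry_out(
  grip=[1,1,1,1,1,1,1,1],
  dp=[
    [0,0,-0.8],
    [0,0,-1.5],
    [0,0,-2],
    [0,0,-2],
    [0,0,-2],
    [0,0,-1.2],
    [0,0,0],
    [0,0,0],
  ],
  delta_rot=[
    [0,0,0],
    [0,0,0],
    [0,0,0],
    [0,0,0],
    [0,0,0],
    [0,0,0],
    [0,0,0],
    [0,0,0],
  ],
)

```text
time: 14.5
tool_pos: [0.5784, -0.0164, 0.1335]
tool_rot: [0.002, 0.223, 0.975, 0.001]
ft_force: [0.6, 0.8, -1.5]
opening: 0.0454
```

>>> carry_out(
  grip=[1,1,1,1,1,1,1,1],
  dp=[
    [0,0,0],
    [0,0,0],
    [0,0,0],
    [0,0,0],
    [0,0,0],
    [0,0,0],
    [0,0,0],
    [0,0,0],
  ],
  delta_rot=[
    [0,0,0.1],
    [0,0,0.12],
    [0,0,0.12],
    [0,0,0.12],
    [0,0,0.12],
    [0,0,0.12],
    [0,0,0.12],
    [0,0,0.12],
  ],
)

```text
time: 15.17
tool_pos: [0.5772, -0.0164, 0.1313]
tool_rot: [0.0, 0.643, 0.766, 0.0]
ft_force: [0.7, 0.7, -1.6]
opening: 0.0459
```

```bash
python3 go.py 525 -219.8 130 7.05
```

```text
t 15.17 p [577.2 -16.4 131.3] theta 10.03 zaxis [ 5.e-04  1.e-04 -1.e+00] F [ 0.7  0.7 -1.6] open 45.9
shift cm in current axes [-19.12  -8.68   0.13]  in target axes [-19.55  -7.68   0.13] rotvec [ 0.0005 -0.      0.0519]
```

>>> carry_out(
  grip=[1,1,1,1,1,1,1,1],
  dp=[
    [0,0,0],
    [-1.5,-0.7,0],
    [-3,-1.2,0],
    [-3,-1.2,0],
    [-3,-1.2,0],
    [-3,-1.2,0],
    [-3,-1.2,0],
    [-3,-1.2,0],
  ],
  delta_rot=[
    [0,0,0.052],
    [0,0,0],
    [0,0,0],
    [0,0,0],
    [0,0,0],
    [0,0,0],
    [0,0,0],
    [0,0,0],
  ],
)

```text
time: 15.83
tool_pos: [0.5235, -0.221, 0.1313]
tool_rot: [0.0, 0.66, 0.751, 0.001]
ft_force: [0.4, -0.8, -1.5]
opening: 0.0462
```

>>> carry_out(
  grip=[1,1,1,1,1,1,1,1],
  dp=[
    [0,0,0],
    [0,0,0],
    [0,0,0],
    [0,0,0],
    [0,0,0],
    [0,0,0],
    [0,0,0],
    [0,0,0],
  ],
  delta_rot=[
    [0,0,0],
    [0,0,0],
    [0,0,0],
    [0,0,0],
    [0,0,0],
    [0,0,0],
    [0,0,0],
    [0,0,0],
  ],
)

```text
time: 16.5
tool_pos: [0.5252, -0.2194, 0.1329]
tool_rot: [0.002, 0.66, 0.752, 0.001]
ft_force: [0.4, 0.1, -1.5]
opening: 0.0458
```

```bash
python3 go.py 525 -219.8 60 7.05
python3 - <<'E'
from h import *
for n in('scene','top'):
    c=cam(n);np.savez('pics/%s4.npz'%n,**c)
    u,v=proj(c,[.52,-.22,.06]); u=int(u);v=int(v); save('g6%s.png'%n,c['image'][v-60:v+60,u-70:u+70],5)
E
```

```text
t 16.5 p [ 525.2 -219.4  132.9] theta 7.45 zaxis [ 3.9e-03 -1.0e-04 -1.0e+00] F [ 0.4  0.1 -1.5] open 45.8
shift cm in current axes [-0.03 -0.05  7.29]  in target axes [-0.03 -0.03  7.29] rotvec [0.0039 0.0006 0.0069]
```

View pics/g6scene.png

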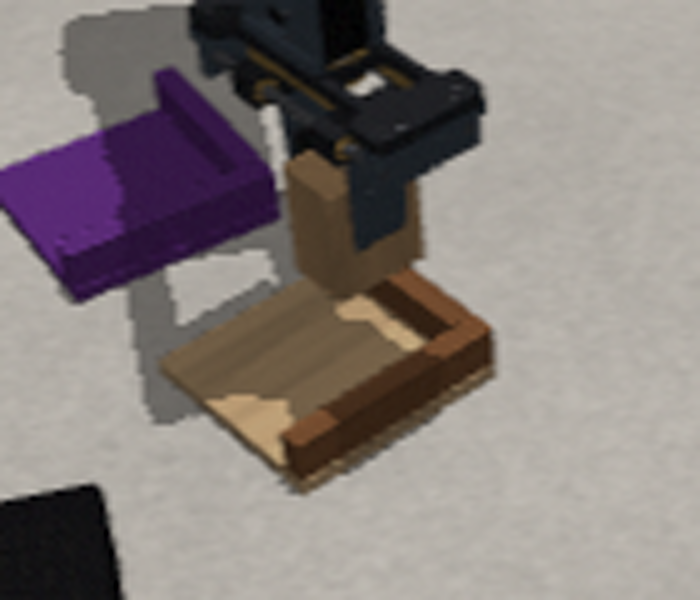

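View pics/g6top.png

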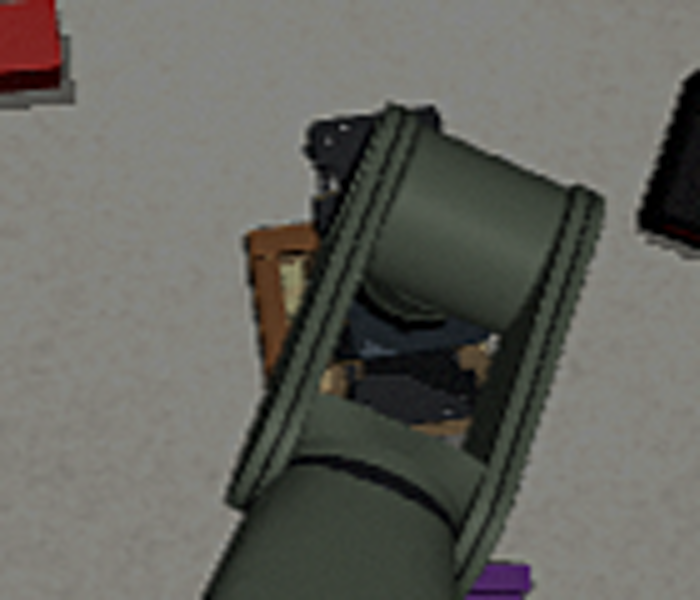

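Run:
```python
from fit import *
T,S,S4,T4=load('top0'),load('scene0'),load('scene4'),load('top4'); 
T3=None
out=[((.075,-.075,.042),(.075,.075,.042)),((-.075,.075,.042),(.075,.075,.042)),((-.075,.057,.042),(-.075,.075,.042)),((.057,-.075,.042),(.075,-.075,.042))]
inn=[((-.075,.057,.042),(.057,.057,.042)),((.057,-.075,.042),(.057,.057,.042))]
brd=[((-.075,-.075,.012),(-.075,.057,.012)),((-.075,-.075,.012),(.057,-.075,.012))]
bot=[((.075,-.075,0.),(.075,.075,0.)),((.075,.075,0),(.075,.075,.042)),((.075,-.075,0.),(.075,-.075,.042))]
G={k:grad(c,.7) for k,c in(('T',T),('S',S),('S4',S4))}; C=dict(T=T,S=S,S4=S4)
for nm,sg in(('out+brd',out+brd),('all',out+inn+brd),('out',out),('brd',brd+out[:2])):
  for ks in(['T'],['S'],['S4'],['T','S','S4']):
    x,f=fitm((.5047,-.2354,.125),sg,[C[k] for k in ks],[G[k] for k in ks],.004,.04); print(nm,ks,(x*[1000,1000,57.3]).round(2),f.round(1))
```

```text
out+brd ['T'] [ 502.93 -234.71    7.64] -204.1
out+brd ['S'] [ 505.86 -236.02    8.17] -210.7
out+brd ['S4'] [ 506.77 -236.97    4.64] -119.9
out+brd ['T', 'S', 'S4'] [ 504.81 -235.9     8.07] -511.4
all ['T'] [ 502.65 -234.95    7.44] -235.4
all ['S'] [ 505.74 -236.08    8.1 ] -231.3
all ['S4'] [ 506.5  -236.89    4.67] -158.6
all ['T', 'S', 'S4'] [ 504.64 -235.98    7.89] -595.6
out ['T'] [ 503.74 -234.28    7.4 ] -173.6
out ['S'] [ 505.3  -239.4     6.26] -150.1
out ['S4'] [ 527.09 -230.39   -3.72] -130.3
out ['T', 'S', 'S4'] [ 504.82 -235.07    7.64] -378.9
brd ['T'] [ 504.66 -233.61    7.94] -127.6
brd ['S'] [ 505.41 -236.31    7.24] -136.1
brd ['S4'] [ 504.98 -236.78    7.11] -95.6
brd ['T', 'S', 'S4'] [ 504.99 -235.96    7.44] -343.7
```

```bash
cat > line.py <<'E'
from fit import *
def backp(c,u,v,z):
    d=np.stack([(u-c['cx'])/c['f'],(v-c['cy'])/c['f'],np.ones_like(u)],-1)@c['R']; o=-c['R'].T@c['t']
    s=(z-o[2])/d[:,2]; return o+d*s[:,None]
def line(c,A,B,p,w=2.5):
    x,y,a=p; out=[]
    g=gaussian_filter(c['image'].astype(float),(.8,.8,0))
    def W(Q): return [x+np.cos(a)*Q[0]-np.sin(a)*Q[1],y+np.sin(a)*Q[0]+np.cos(a)*Q[1],Q[2]]
    a0,b0=np.array(proj(c,W(A))),np.array(proj(c,W(B))); t=(b0-a0)/np.linalg.norm(b0-a0); n=np.array([-t[1],t[0]])
    s=np.arange(-w,w+.01,.1); L=np.linspace(.07,.93,60); pts=[]
    for l in L:
        q=a0+(b0-a0)*l+s[:,None]*n
        pr=np.stack([map_coordinates(g[...,k],[q[:,1],q[:,0]],order=1) for k in range(3)],-1)
        d=np.linalg.norm(np.gradient(pr,axis=0),axis=1); d=d**2; 
        pts.append(q[np.argmax(d)])
    pts=np.array(pts); X=backp(c,pts[:,0],pts[:,1],A[2])[:,:2]
    vx,vy,x0,y0=cv2.fitLine(X.astype(np.float32)*1000,cv2.DIST_HUBER,0,.01,.01).ravel()
    ang=np.degrees(np.arctan2(vy,vx)); r=np.abs((X*1000-[x0,y0])@[-vy,vx]).mean()
    return round((ang+45)%90-45,2),(round(float(x0),1),round(float(y0),1)),round(float(r),2)
E
python3 - <<'E'
from line import *
p=(.5048,-.2355,.131)
E=dict(far_out_top=((.075,-.075,.042),(.075,.075,.042)),side_out_top=((-.075,.075,.042),(.075,.075,.042)),brd_x=((-.075,-.075,.012),(-.075,.075,.012)),brd_y=((-.075,-.075,.012),(.06,-.075,.012)),
 far_out_bot=((.075,-.075,0),(.075,.075,0)),side_in=((-.075,.057,.042),(0,.057,.042)),far_in=((.057,-.075,.042),(.057,.0,.042)))
for k,(A,B) in E.items():
    for n in('top0','scene0','scene4'):
        print(k,n,*line(load(n),A,B,p))
E
```

```text
far_out_top top0 7.83 (580.4, -225.5) 0.65
far_out_top scene0 7.5 (579.7, -229.9) 0.74
far_out_top scene4 7.86 (579.2, -230.0) 2.09
side_out_top top0 8.26 (495.1, -158.9) 1.05
side_out_top scene0 6.82 (504.7, -161.5) 3.57
side_out_top scene4 8.38 (511.5, -161.4) 2.92
brd_x top0 8.65 (429.6, -246.4) 0.72
brd_x scene0 7.49 (431.5, -249.6) 1.31
brd_x scene4 0.06 (423.7, -246.9) 3.83
brd_y top0 7.97 (506.2, -313.3) 0.88
brd_y scene0 7.72 (509.7, -318.8) 0.29
brd_y scene4 7.42 (521.0, -317.2) 0.45
far_out_bot top0 7.51 (584.7, -226.7) 0.65
far_out_bot scene0 7.93 (578.5, -227.6) 0.63
far_out_bot scene4 8.71 (579.2, -224.8) 1.08
side_in top0 7.29 (461.2, -186.1) 0.67
side_in scene0 8.18 (465.6, -191.3) 3.48
side_in scene4 -5.44 (454.0, -180.2) 2.61
far_in top0 8.19 (562.2, -266.5) 0.66
far_in scene0 7.46 (566.7, -266.0) 0.84
far_in scene4 8.03 (566.7, -264.6) 0.9
```

>>> carry_out(
  grip=[1,1,1,1,1,1,1,1],
  dp=[
    [0,0,1],
    [0,0,1.5],
    [0,0,1.5],
    [0,0,1.5],
    [0,0,1],
    [0,0,0.8],
    [0,0,0.4],
    [0,0,0],
  ],
  delta_rot=[
    [0,0,-0.006],
    [0,0,0],
    [0,0,0],
    [0,0,0],
    [0,0,0],
    [0,0,0],
    [0,0,0],
    [0,0,0],
  ],
)

```text
time: 17.27
tool_pos: [0.5249, -0.2199, 0.055]
tool_rot: [0.001, 0.658, 0.753, 0.001]
ft_force: [0.3, 0.4, -0.4]
opening: 0.0459
```

```bash
python3 go.py 525 -219.8 49 7.8
python3 - <<'E'
from h import *
c=cam('scene');np.savez('pics/scene5.npz',**c)
u,v=proj(c,[.52,-.22,.06]); u=int(u);v=int(v); save('g7.png',c['image'][v-50:v+50,u-60:u+60],6)
E
python3 go.py 525 -219.8 49 7.8
```

```text
t 17.27 p [ 524.9 -219.9   55. ] theta 7.74 zaxis [ 2.4e-03  5.0e-04 -1.0e+00] F [ 0.3  0.4 -0.4] open 45.9
shift cm in current axes [0.01 0.01 0.6 ]  in target axes [0.01 0.01 0.6 ] rotvec [ 0.0024 -0.0001 -0.0011]
t 17.32 p [ 525.4 -220.1   55.7] theta 7.73 zaxis [ 3.7e-03 -1.0e-04 -1.0e+00] F [-0.3 -0.3 -1.1] open 45.7
shift cm in current axes [ 0.03 -0.04  0.67]  in target axes [ 0.03 -0.03  0.67] rotvec [ 0.0036  0.0006 -0.0011]
```

View pics/g7.png

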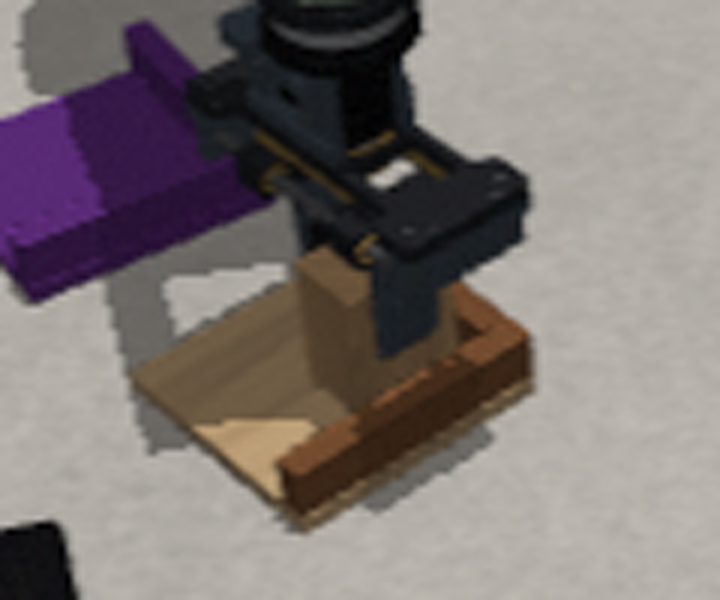

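>>> carry_out(
  grip=[1,1,1,1,1,1,1,1],
  dp=[
    [0,0,0.1],
    [0,0,0.1],
    [0,0,0.1],
    [0,0,0.1],
    [0,0,0],
    [0,0,0],
    [0,0,0],
    [0,0,0],
  ],
  delta_rot=[
    [0.003,0,0],
    [0,0,0],
    [0,0,0],
    [0,0,0],
    [0,0,0],
    [0,0,0],
    [0,0,0],
    [0,0,0],
  ],
)

```text
time: 17.98
tool_pos: [0.5254, -0.2201, 0.052]
tool_rot: [0.001, 0.658, 0.753, 0.0]
ft_force: [-0.1, -0.1, -1.3]
opening: 0.0461
```

```bash
python3 go.py 525 -219.8 49 7.8
```

```text
t 17.98 p [ 525.4 -220.1   52. ] theta 7.73 zaxis [ 1.e-03 -7.e-04 -1.e+00] F [-0.1 -0.1 -1.3] open 46.1
shift cm in current axes [ 0.03 -0.03  0.3 ]  in target axes [ 0.03 -0.03  0.3 ] rotvec [ 0.0009  0.0008 -0.0012]
```

>>> carry_out(
  grip=[1,1,1,1,1,1,1,1],
  dp=[
    [0,0,0.05],
    [0,0,0.05],
    [0,0,0.05],
    [0,0,0],
    [0,0,0],
    [0,0,0],
    [0,0,0],
    [0,0,0],
  ],
  delta_rot=[
    [0,0,0],
    [0,0,0],
    [0,0,0],
    [0,0,0],
    [0,0,0],
    [0,0,0],
    [0,0,0],
    [0,0,0],
  ],
)

```text
time: 18.65
tool_pos: [0.5253, -0.2201, 0.0504]
tool_rot: [0.001, 0.658, 0.753, 0.0]
ft_force: [1.0, -0.7, -0.4]
opening: 0.046
```

```bash
python3 go.py 525 -219.8 49 7.8
```

```text
t 18.65 p [ 525.3 -220.1   50.4] theta 7.73 zaxis [ 9.e-04 -6.e-04 -1.e+00] F [ 1.  -0.7 -0.4] open 46.0
shift cm in current axes [ 0.03 -0.03  0.14]  in target axes [ 0.03 -0.03  0.14] rotvec [ 0.0008  0.0007 -0.0012]
```

>>> carry_out(
  grip=[1,1,1,1,1,1,1,1],
  dp=[
    [0,0,0.03],
    [0,0,0.02],
    [0,0,0.0],
    [0,0,0],
    [0,0,0],
    [0,0,0],
    [0,0,0],
    [0,0,0],
  ],
  delta_rot=[
    [0,0,0],
    [0,0,0],
    [0,0,0],
    [0,0,0],
    [0,0,0],
    [0,0,0],
    [0,0,0],
    [0,0,0],
  ],
)

```text
time: 19.32
tool_pos: [0.5253, -0.22, 0.0503]
tool_rot: [0.001, 0.658, 0.753, 0.0]
ft_force: [-1.9, 1.4, 5.5]
opening: 0.0459
```

>>> carry_out(
  grip=[1,1,1,1,1,1,1,1],
  dp=[
    [0,0,-0.02],
    [0.2,0.2,0],
    [0.2,0.2,0],
    [0.2,0.2,0],
    [0.1,0.1,0],
    [0.1,0.1,0],
    [0,0,0],
    [0,0,0],
  ],
  delta_rot=[
    [0,0,0],
    [0,0,0],
    [0,0,0],
    [0,0,0],
    [0,0,0],
    [0,0,0],
    [0,0,0],
    [0,0,0],
  ],
)

```text
time: 19.98
tool_pos: [0.5325, -0.2117, 0.0503]
tool_rot: [0.001, 0.657, 0.754, -0.0]
ft_force: [-1.1, -3.9, 4.6]
opening: 0.0457
```

```bash
cat > f.py <<'E'
from h import *
s=sensors.sense(); t=np.radians(7.8)
def fr(): 
    s=sensors.sense(); d=s['tool_pos'][:2]*1000-[553.5,-171.3]; M=np.array([[np.cos(t),np.sin(t)],[-np.sin(t),np.cos(t)]])
    q=s['tool_rot']; th=np.degrees(2*np.arctan2(q[2],q[1]))-90
    print('t %.2f'%s['time'],'corner-frame',(M@d).round(2),'z',round(s['tool_pos'][2]*1000,2),'F stop x,y,z',(M@s['ft_force'][:2]).round(1),s['ft_force'][2].round(1),'Tz',s['torque'].round(3),'theta',round(th,2),'open',round(s['opening']*1e3,1))
fr()
E
python3 f.py
```

```text
t 19.98 corner-frame [-26.33 -37.18] z 50.31 F stop x,y,z [-1.6 -3.8] 4.6 Tz [-1.194  0.395  0.187] theta 7.8 open 45.7
```

>>> carry_out(
  grip=[1,1,1,1,1,1,1,1],
  dp=[
    [0,0.1,0],
    [0,0.05,0],
    [0,0.05,0],
    [0,0,0],
    [0,0,0],
    [0,0,0],
    [0,0,0],
    [0,0,0],
  ],
  delta_rot=[
    [0,0,0],
    [0,0,0],
    [0,0,0],
    [0,0,0],
    [0,0,0],
    [0,0,0],
    [0,0,0],
    [0,0,0],
  ],
)

```text
time: 20.65
tool_pos: [0.5335, -0.2116, 0.0503]
tool_rot: [0.001, 0.657, 0.753, -0.001]
ft_force: [-3.0, -5.6, 6.1]
opening: 0.0459
```

```bash
python3 f.py
```

```text
t 20.65 corner-frame [-25.23 -37.18] z 50.33 F stop x,y,z [-3.8 -5.1] 6.1 Tz [-1.29   0.737  0.113] theta 7.78 open 45.9
```

```bash
python3 - <<'E'
from h import *
for n in('scene','top'):
    c=cam(n);np.savez('pics/%s6.npz'%n,**c)
    u,v=proj(c,[.54,-.2,.05]); u=int(u);v=int(v); save('g8%s.png'%n,c['image'][v-36:v+36,u-45:u+45],8)
E
python3 f.py
```

```text
t 20.75 corner-frame [-25.25 -37.19] z 50.31 F stop x,y,z [-4.7 -4.7] 5.8 Tz [-1.31   0.775  0.173] theta 7.78 open 45.9
```

View pics/g8scene.png

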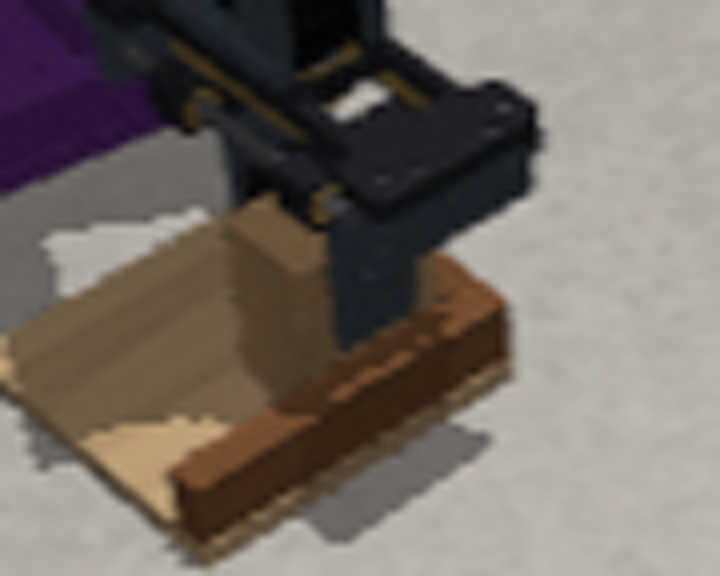

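View pics/g8top.png

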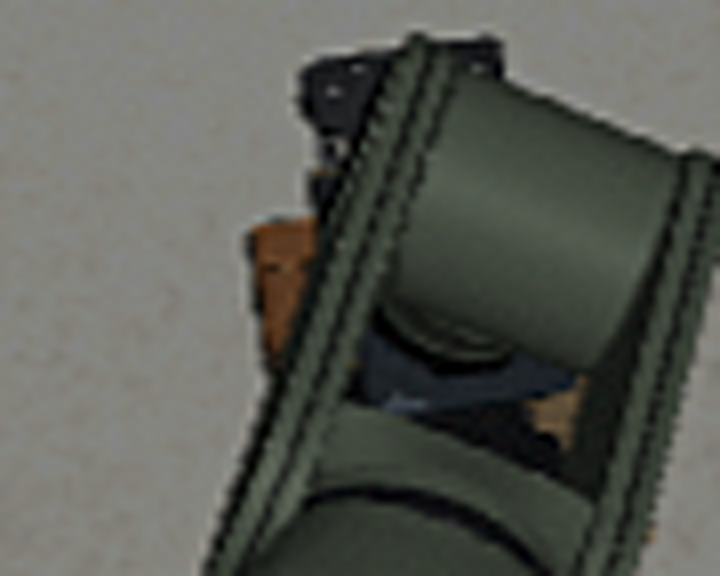

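>>> carry_out(
  grip=[1,1,1,1,1,1,1,1],
  dp=[
    [0,0,-0.03],
    [0,0.05,0],
    [0,0.05,0],
    [0,0,0],
    [0,0,0],
    [0,0,0],
    [0,0,0],
    [0,0,0],
  ],
  delta_rot=[
    [0,0,0],
    [0,0,0],
    [0,0,0],
    [0,0,0],
    [0,0,0],
    [0,0,0],
    [0,0,0],
    [0,0,0],
  ],
)

```text
time: 21.42
tool_pos: [0.5345, -0.2114, 0.0503]
tool_rot: [0.001, 0.658, 0.753, -0.001]
ft_force: [-2.8, -5.9, 3.6]
opening: 0.0457
```

```bash
python3 f.py
```

```text
t 21.42 corner-frame [-24.26 -37.19] z 50.32 F stop x,y,z [-3.6 -5.5] 3.6 Tz [-1.363  0.659  0.131] theta 7.78 open 45.7
```

>>> carry_out(
  grip=[1,1,1,1,1,1,1,1],
  dp=[
    [0,0,0],
    [0,0.05,0],
    [0,0.05,0],
    [0,0,0],
    [0,0,0],
    [0,0,0],
    [0,0,0],
    [0,0,0],
  ],
  delta_rot=[
    [0,0,0],
    [0,0,0],
    [0,0,0],
    [0,0,0],
    [0,0,0],
    [0,0,0],
    [0,0,0],
    [0,0,0],
  ],
)

```text
time: 22.08
tool_pos: [0.5355, -0.2113, 0.0503]
tool_rot: [0.0, 0.657, 0.753, -0.001]
ft_force: [-3.2, -6.0, 4.1]
opening: 0.0461
```

```bash
python3 f.py
```

```text
t 22.08 corner-frame [-23.26 -37.19] z 50.32 F stop x,y,z [-4.  -5.5] 4.1 Tz [-1.358  0.65   0.157] theta 7.78 open 46.1
```

>>> carry_out(
  grip=[1,1,1,1,1,1,1,1],
  dp=[
    [0,0,0],
    [0,0.05,0],
    [0,0.05,0],
    [0,0,0],
    [0,0,0],
    [0,0,0],
    [0,0,0],
    [0,0,0],
  ],
  delta_rot=[
    [0,0,0],
    [0,0,0],
    [0,0,0],
    [0,0,0],
    [0,0,0],
    [0,0,0],
    [0,0,0],
    [0,0,0],
  ],
)

```text
time: 22.75
tool_pos: [0.5356, -0.2113, 0.0504]
tool_rot: [-0.0, 0.657, 0.754, -0.001]
ft_force: [-5.3, -6.0, 5.5]
opening: 0.0458
```

```bash
python3 f.py
```

```text
t 22.75 corner-frame [-23.2  -37.17] z 50.36 F stop x,y,z [-6.  -5.2] 5.5 Tz [-1.453  1.05   0.148] theta 7.8 open 45.8
```

>>> carry_out(
  grip=[1,1,1,1,1,1,1,1],
  dp=[
    [0,0,0],
    [0,0.05,0],
    [0,0.05,0],
    [0,0,0],
    [0,0,0],
    [0,0,0],
    [0,0,0],
    [0,0,0],
  ],
  delta_rot=[
    [0,0,0],
    [0,0,0],
    [0,0,0],
    [0,0,0],
    [0,0,0],
    [0,0,0],
    [0,0,0],
    [0,0,0],
  ],
)

```text
time: 23.42
tool_pos: [0.5356, -0.2113, 0.0504]
tool_rot: [-0.001, 0.657, 0.754, -0.002]
ft_force: [-7.9, -6.4, 8.3]
opening: 0.0459
```

```bash
python3 f.py
```

```text
t 23.42 corner-frame [-23.17 -37.19] z 50.39 F stop x,y,z [-8.7 -5.3] 8.3 Tz [-1.632  1.345  0.118] theta 7.82 open 45.9
```

```bash
python3 go.py 1 1 1 7.8
python3 - <<'E'
from h import *
import numpy as np
c=cam('scene');np.savez('pics/scene7.npz',**c)
J=cv2.resize(c['image'],None,fx=8,fy=8,interpolation=cv2.INTER_CUBIC)
def L(p0,p1,col):
    pts=[]
    for u,v in(proj(c,p0),proj(c,p1)): pts.append((int((u+.5)*8),int((v+.5)*8)))
    cv2.line(J,*pts,col,1)
t=np.radians(7.8);M=np.array([[np.cos(t),-np.sin(t)],[np.sin(t),np.cos(t)]])
def W(x,y,z): 
    q=M@np.array([x,y]); return [.5535+q[0]/1000,-.1713+q[1]/1000,z/1000]
for oy,col in((-37.2,(255,0,0)),(-32,(0,255,0))):
    xs=(-46.2,-.2);ys=(oy-32,oy+32)
    for z in(92,):
        L(W(xs[0],ys[0],z),W(xs[1],ys[0],z),col);L(W(xs[1],ys[0],z),W(xs[1],ys[1],z),col);L(W(xs[1],ys[1],z),W(xs[0],ys[1],z),col);L(W(xs[0],ys[1],z),W(xs[0],ys[0],z),col)
    L(W(xs[1],ys[0],92),W(xs[1],ys[0],42),col);L(W(xs[0],ys[0],92),W(xs[0],ys[0],12),col);L(W(xs[1],ys[1],92),W(xs[1],ys[1],42),col)
u,v=proj(c,W(-23,-34,60));u=int(u*8);v=int(v*8)
save('g9.png',J[v-290:v+290,u-390:u+390])
E
```

```text
t 23.42 p [ 535.6 -211.3   50.4] theta 7.82 zaxis [-0.0042 -0.0021 -1.    ] F [-7.9 -6.4  8.3] open 45.9
shift cm in current axes [ 28.31 -50.05   5.12]  in target axes [ 28.29 -50.08   4.94] rotvec [-0.0044  0.0015  0.0003]
```

View pics/g9.png

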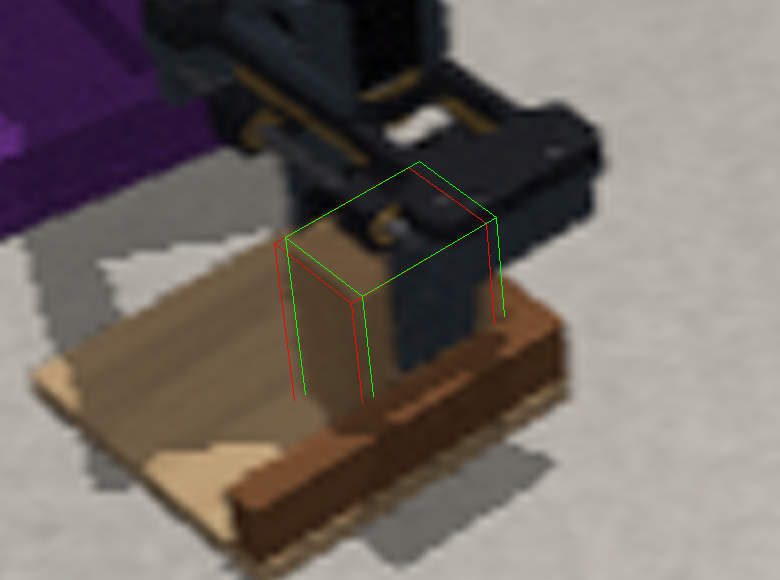

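The overlay puts the block's near end at the green outline (285–362, 240–296), so it sits about 5 mm off-centre in the hand and touches the side fence. The forces agree: y stayed fixed within 0.02 mm while the block slid along x. I take out the small tilt and balance the push.

>>> carry_out(
  grip=[1,1,1,1,1,1,1,1],
  dp=[
    [0.03,0,0],
    [0.03,0,0],
    [0,0,0],
    [0,0,0],
    [0,0,0],
    [0,0,0],
    [0,0,0],
    [0,0,0],
  ],
  delta_rot=[
    [-0.004,0.0015,0],
    [0,0,0],
    [0,0,0],
    [0,0,0],
    [0,0,0],
    [0,0,0],
    [0,0,0],
    [0,0,0],
  ],
)

```text
time: 24.13
tool_pos: [0.5355, -0.2112, 0.0503]
tool_rot: [0.0, 0.657, 0.754, -0.001]
ft_force: [-8.3, -8.5, 7.3]
opening: 0.0461
```

```bash
python3 f.py; python3 go.py 1 1 1 7.8
```

```text
t 24.13 corner-frame [-23.21 -37.14] z 50.3 F stop x,y,z [-9.4 -7.3] 7.3 Tz [-1.96   1.473  0.126] theta 7.84 open 46.1
t 24.13 p [ 535.5 -211.2   50.3] theta 7.84 zaxis [-4.0e-04 -1.1e-03 -1.0e+00] F [-8.3 -8.5  7.3] open 46.1
shift cm in current axes [ 28.33 -50.06   4.93]  in target axes [ 28.28 -50.08   4.93] rotvec [-0.0006  0.001   0.0008]
```

```bash
python3 - <<'E'
from h import *
for n in('scene','top'):
    c=cam(n); save('fin_%s.png'%n,c['image'],1.4)
E
python3 f.py
```

```text
t 24.23 corner-frame [-23.18 -37.16] z 50.35 F stop x,y,z [-8.8 -7.2] 6.2 Tz [-2.009  1.452  0.045] theta 7.84 open 45.7
```

View pics/fin_scene.png

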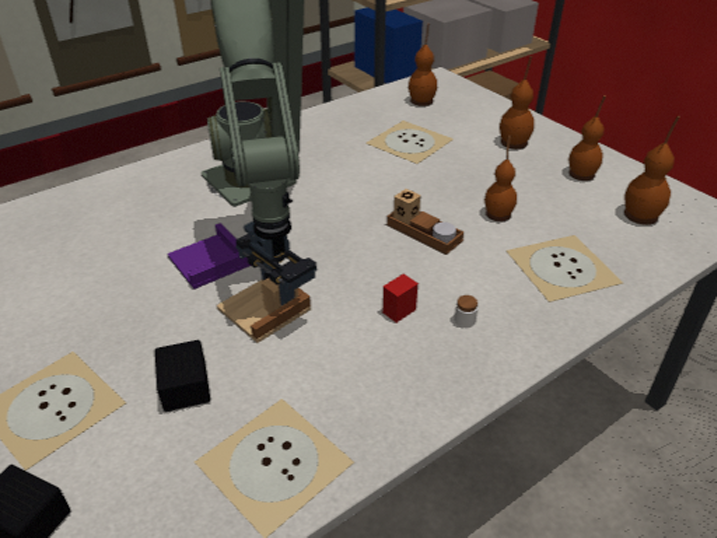

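View pics/fin_top.png

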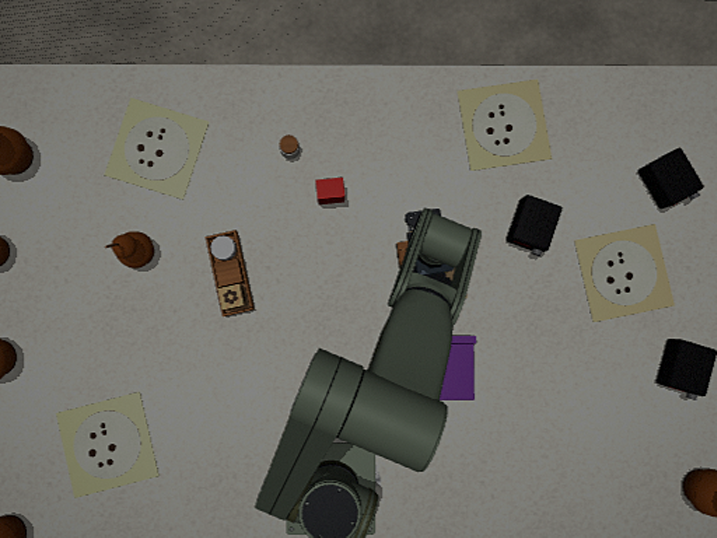

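The final pictures show the burnt block in the tray ((407,205) scene, (231,296) top). The box and tin are in place, the gourd, jar, station and red block are untouched, and the plain block is held in the corner ((285,295) scene). I hand the job in.

```bash
python3 -c "
from rig import ctrl
print(ctrl.finish_job())"
```

```text
the job is handed in; nothing more can be done
None
```

I packed the burnt flower block upright in the tray's cork-lined place and let go of it. The plain block now stands on the wooden corner stop's board, still gripped and pressed against both fences. I handed the job in at about 24.2 s of the 69 s; no verdict was reported.

**Last checks:**
- **Pressing:** the push was about 9 N on the far fence and 7 N on the side fence, with about 6–7 N down on the board. The grip yaw was 7.84° against 7.8° measured for the stop, and the tilt was below 0.1°. The yaw torque stayed small, which fits flat contact rather than an edge.
- **Surroundings:** the pictures showed the tray's box and tin, the gourd, station, jar and red block standing where they were.

**What disagreed:**
- **Side fence contact:** it came about 5 mm earlier than the camera estimate. I put this down to the block sitting off-centre in the grip. I accepted it as contact because the position stayed fixed within 0.02 mm under a steady push while the block slid along the fence.
- **Camera fits:** the two cameras differed by 2–3 mm on the tray, so I used their average and the block went in without catching.
- **No direct view:** neither camera showed the side fence contact itself, so it rests on the force readings.

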